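# Nest the drawn cups and hold the gauge arm at its mark

### The arm

A 7-joint arm with a two-finger parallel gripper is mounted at the origin on a cart in front of the work surface, level with it; the furniture and walls round the work are solid. World frame = base frame: x ahead of the robot, y to its left, z up, the work surface at z = 0. Lengths are in m, angles in rad, forces in N, time in s.
With the tool pointing down it reaches from about 0.4 to 0.85 m from the base axis. Payload 10.4 kg.
Tool frame: the origin (TCP) lies midway between the tips of the shut fingers; the grasp point (between the pads) lies 19 mm behind it; z points along the fingers, y is the line along which they close (so a half turn about z gives the same grasp; the last joint's range is limited). The gripper opens to 87 mm and grips with 3 to 60 N. Pads are 19 mm wide; open, the fingers measure 117 mm over their backs; the gripper's body (75 mm by 190 mm) begins 51 mm behind the grasp point.
Start: joints at [1.121, 0.332, -0.065, 1.46, 0.022, 1.35, -0.088], TCP at [0.259, -0.569, 0.223] pointing down, gripper open.
Joint ranges: [-2.6, 2.6], [-0.5, 2.12], [-1.47, 1.34], [0.16, 2.42], [-1.27, 4.41], [0.06, 2.06], [-2.6, 2.6]. Speed limits (rad/s): [2.22, 2.22, 2.79, 2.79, 3.14, 3.14, 3.14].

### API

Orientations are given as a unit quaternion [x, y, z, w].
In Python, from bench import r gives the robot as it stands.
- The arm moves only by the tool arm_command, never from a script. Its arguments are lists of equal length, an entry for each row: "xyz": the shift along the world's x, y, z in m, a list of three; "rot": the turn, a rotation vector about the world's x, y, z in rad, a list of three. In form: {"xyz": [[tx, ty, tz], ...], "rot": [[ax, ay, az], ...]}. A call has 1 to 20 rows; each row is the pose to reach, as a shift and turn from the pose commanded when the call began; what a row does not reach only later rows make up. A row lasts 1/12 s, in which the tool goes at most 41.7 mm and 7.16 degrees, less where a joint would pass 70% of its speed; a pose out of reach is approached as far as the arm can. A call with a gripper value outside its range is refused whole. "grip" is the opening, from 0 (shut) to 1 (fully open), set as the call begins (left out, the last holds). The fingers move at their own pace and stop on an object; "squeeze" is the grip in N (left out, the last holds). Time passes only in rows, so rows that repeat a pose let the fingers close. It gives the time, the measured TCP pose, the force, the opening and the grip force at its end, in the units of the state.
- r.read_state(): the state, without advancing time (a new reading comes with each control period).
- r.camera(name): name is "side" or "top"; returns the picture (420x560x3 uint8, red, green, blue); there is no depth.
- r.camera_model(name): a dict with "fx", "fy", "cx", "cy" (pixels), "k1" (the pictures are not rectified: a ray, as slopes to the right and down, at radius r is drawn at 1 + k1 r^2 times it, then the intrinsics apply), "T" (4x4, takes a point from camera to world coordinates). Camera axes: x right, y up, looking along -z (the intrinsics and any distortion apply to the point x, -y, -z); pixel columns grow to the right and rows downward; lengths in m; the calibration is good to about 2 mm. A picture is of the moment at which its call begins. camera_model takes no time and is no camera call.
- r.close_job(): hands the job in; it is judged then, once.
Trained networks look in the newest picture that a camera, given by its name, has taken for a name from the list of things; names that differ only in an ending like _2 or _b are one class to them, and where a whole thing is asked for, a point or a joint stands for the part that bears it (a point fixed in the world has none). Each returns a list of dicts, best first, with "conf" (0 to 1); they miss things now and then, are a little off and sometimes report something else, mostly with a low value. They report only what shows in the picture. A call takes as long as a camera call.
- r.look_for(label, camera): "at" ([x, y, z] in m, in the coordinates of the camera as it stood for that picture, good to about 4 mm: the middle of the surface that is visible of it).
- r.spot_point(label, camera): "at" ([x, y, z] in m, in the coordinates of the camera as it stood for that picture, good to about 4 mm: a listed point, or the origin of a listed thing).
The state is a dict: "time": time; "joint_positions": joint angles; "joint_vel": joint speeds; "joint_torque": joint torques, N m; "ee_pos": TCP position; "eef_rot": TCP orientation; "ft_force": force on the tool from outside, world axes, zero at the start; "torque": the same for the moment, N m; "width": finger opening in m; "grip_force": force on a finger pad.
Only numpy, scipy, OpenCV 4.12 (cv2) and the standard library are available. Lean on these libraries where they do the work, as an engineer would, in place of code of your own. Each camera call takes 0.05 s, during which the arm holds its last target. There are 200 camera calls.

### The job

Nest the three drawn steel cups on the gauge stand for inspection: lower the middle cup into the large one on the seat, then the small cup into the middle one, each upright and fully down, not dropped. Then squeeze the lock button on the grip head of the stand's telescoping arm, draw the arm out until its broad 80 mm mark stands at the mouth of the sleeve (the pointer is then above the cups), and finish while still holding it there against its spring. Do not tip a cup or shift the things standing about.

Things in the scene. Friction and masses are not known exactly. Their poses are not given: they have to be found in the camera images.
- gauge_stand: Fixed stand: grey base plate 100 mm wide, 8 mm thick. Origin: on the table under the centre of the cup seat. Its x runs across the plate; its y along it, from the seat (y = 0) to the sleeve (mouth at y = 200 mm, end at 350 mm), which stands on a pillar: 44 mm wide, top 132 mm above the table. The plate ends at y = -55 and +350 mm. The arm draws out of the sleeve along -y.
- seat (a point): Centre of the cup seat, on the plate's top, 8 mm above the table. A low ring 5 mm high (outer diameter about 81 mm) round it keeps the large cup in place.
- gauge_arm (a joint): Draw of the arm, m: 0 = home in the sleeve (starts here, locked), to 0.12, growing along the stand's -y. A spring pulls it home: about 1 N at 0, 4 N at 0.08; friction 0.5 N. It can leave home only with the button pressed; let go of, it springs back. Lines on the arm's top come out of the sleeve every 10 mm; the broad one (4 mm thick, as wide as the arm) is centred at the sleeve's mouth at 0.08.
- lock_button (a joint): Travel of the lock button into the head, m: 0 = out (locked), range 0 to 0.007. It is spring loaded: about 2 N to start, 8 N fully in. From 0.004 on the arm is free to leave home.
- head_grip (a point): Centre of the arm's grip head, 115 mm above the table, 170 mm from the seat along the stand's y when home; moves with the arm. Steel block 36 mm across (stand's x), 40 mm along y, from 17 mm below to 20 mm above this point. Pinch it across x from above, fingers closing about this point: with the button out it is 44 mm wide, pressed 37 mm. It cannot give way sideways.
- button_face (a point): Middle of the lock button's round outer face (22 mm in diameter) on the head's -x side, 26 mm from the arm's axis when out; it presses in along the stand's +x. The head's +x side is a plain ribbed cheek for the other finger.
- pointer_tip (a point): Tip of the downward pointer on a thin rod 90 mm ahead (-y) of the head, 95 mm above the table; it is above the seat's centre when the arm is at 0.08.
- large_cup: Largest cup: open straight steel cup, outer diameter 64 mm, 34 mm high, standing on the seat. All cups: wall 3 mm, floor 3 mm, loose; origin at the centre of the underside, z up through the mouth.
- middle_cup: Middle cup: outer diameter 46 mm, 52 mm high, standing on the table mouth up; 70 to 160 g. Nested it stands 21 mm proud of the large cup's rim.
- small_cup: Small cup: outer diameter 28 mm, 70 mm high, standing on the table mouth up; 50 to 90 g. Nested it stands 21 mm proud of the middle cup's rim, its own rim 84 mm above the table.
- flat_block: Bystander: plain metal block 55 x 30 mm, 26 mm high, lying between the places of the two cups. Origin under its centre. Leave alone.
- square_bar: Bystander: solid square bar 34 x 34 mm, 82 mm high, standing on end to the right of the cups. Origin under its centre. Leave alone.
- paint_marker: Bystander: marker pen 120 mm long, 18 mm high, lying in front of the stand. Leave alone.

How it is judged:
On the way, in this order (a step that is already met when the one before it is completed fails the run):
1. the middle cup stands fully down in the large one (horizontal distance between middle_cup and large_cup below 0.01 m and z of middle_cup in the frame of large_cup between 0 and 0.0065 m and angle between middle_cup's own z axis and vertical below 0.12 rad and linear speed of middle_cup below 0.05 m/s and contact force between the fingers and middle_cup below 0.3 N), for 0.2 s.
2. the small cup stands fully down in the middle one (horizontal distance between small_cup and middle_cup below 0.01 m and z of small_cup in the frame of middle_cup between 0 and 0.0065 m and angle between each of small_cup, middle_cup's own z axis and vertical below 0.12 rad and linear speed of each of small_cup, middle_cup below 0.05 m/s and horizontal distance between middle_cup and large_cup below 0.01 m and z of middle_cup in the frame of large_cup between 0 and 0.0065 m and contact force between the fingers and small_cup below 0.3 N), for 0.2 s.
3. the lock button is squeezed with the arm still home (value of joint lock_button above 0.004 m and value of joint gauge_arm below 0.01 m and contact force between the fingers and lock_button above 1 N), for 0.05 s.
4. the arm is held at the broad mark (value of joint gauge_arm between 0.076 and 0.084 m), for 0.3 s.
At the end, for the whole second after the job is handed in: The gauge arm is held by the fingers (more than 2 N) and still, 80 mm out within 4 mm; the large cup stands on the seat (within 8 mm of its centre), the middle cup in it and the small cup in that, each upright, fully down on the floor outside it (within 3.5 mm), and no longer held (all of step 2 and all of step 4 and velocity of joint gauge_arm between -0.01 and 0.01 m/s and contact force between the fingers and gauge_arm above 2 N and horizontal distance between large_cup and seat below 0.008 m and z of large_cup in the frame of seat below 0.004 m and angle between large_cup's own z axis and vertical below 0.1 rad and contact force between the fingers and middle_cup below 0.3 N); the arm keeps its last pose, push and grip.
It fails at once if a cup is tipped (angle between any of large_cup, middle_cup, small_cup's own z axis and vertical above 0.6 rad).
It fails at once if a cup is dropped ((linear speed of middle_cup above 0.5 m/s and contact force between the fingers and middle_cup below 0.1 N) or (linear speed of small_cup above 0.5 m/s and contact force between the fingers and small_cup below 0.1 N)).
It fails at once if a bystander is shifted more than 30 mm (distance of any of flat_block, square_bar, paint_marker from where it was at the start of the episode above 0.03 m).
It also fails if it takes over 72 s, if anything falls off the work surface, if the arm or the gripper's body presses on something with over 40 N, if the wrist force passes 120 N, or if a joint passes its speed limit or range.

## Working session

There is one attempt and no reset: what is moved stays moved. The work goes in short steps, Python scripts to look and compute and a tool call to move; the robot and the scene stay as the last step left them, time stands still between calls to the robot, and variables do not carry over. Pictures are saved under pics/ and viewed, at most 10 in all, crops included, and the job is handed in when it is done.

Besides the shell and the picture viewer there is one more tool, called after "Call:" by a JSON object that holds its "fn" and its "kwargs", one argument or row to a line. arm_command: Moves the arm, as the interface text tells. Its arguments: {"type":"object","properties":{"xyz":{"type":"array"},"rot":{"type":"array"},"grip":{"type":"number"},"squeeze":{"type":"number"}},"required":["xyz","rot"]}

```bash
mkdir -p pics; ls
cat > h.py <<'E'
from bench import r
import numpy as np, cv2
def snap(n,f):
    im=r.camera(n); cv2.imwrite('pics/'+f,im[:,:,::-1]); return im
def w(n,p):
    T=np.array(r.camera_model(n)['T']); return T[:3,:3]@np.array(p)+T[:3,3]
def ray(n,u,v,z):
    m=r.camera_model(n); T=np.array(m['T'])
    d=cv2.undistortPoints(np.array([[[u,v]]],float),np.array([[m['fx'],0,m['cx']],[0,m['fy'],m['cy']],[0,0,1]]),np.array([m['k1'],0,0,0]))[0,0]
    D=T[:3,:3]@np.array([d[0],-d[1],-1]); o=T[:3,3]
    return o+D*(z-o[2])/D[2]
def proj(n,p):
    m=r.camera_model(n); T=np.array(m['T']); c=T[:3,:3].T@(np.array(p)-T[:3,3])
    a,b=c[0]/-c[2],-c[1]/-c[2]; k=1+m['k1']*(a*a+b*b)
    return np.array([m['fx']*a*k+m['cx'],m['fy']*b*k+m['cy']])
E
python3 - <<'E'
from h import *
np.set_printoptions(precision=4,suppress=True)
a=snap('top','t0.png'); b=snap('side','s0.png')
for n in('top','side'):
    T=np.array(r.camera_model(n)['T']); print(n,T[:3,3],-T[:3,2],r.camera_model(n)['fx'])
    for l in ['gauge_stand','seat','head_grip','button_face','pointer_tip','large_cup','middle_cup','small_cup','flat_block','square_bar','paint_marker']:
        print(l,[(w(n,d['at']).round(3),round(d['conf'],2)) for d in r.spot_point(l,n)[:2]])
s=r.read_state(); print(s['time'],s['ee_pos'],s['eef_rot'],s['width'])
E
```

```text
pics
top [ 0.3297 -0.1628  1.0046] [ 0.1529  0.0291 -0.9878] 452.93273731193483
gauge_stand [(array([ 0.538, -0.058, -0.   ]), 0.79)]
seat [(array([ 0.546, -0.063,  0.005]), 0.59), (array([ 0.541, -0.056,  0.008]), 0.51)]
head_grip [(array([0.567, 0.114, 0.116]), 0.79)]
button_face [(array([0.537, 0.114, 0.115]), 0.55), (array([ 0.543, -0.062,  0.006]), 0.22)]
pointer_tip [(array([0.55 , 0.02 , 0.097]), 0.86), (array([ 0.412, -0.306,  0.002]), 0.17)]
large_cup [(array([ 0.542, -0.054,  0.009]), 0.76), (array([ 0.45 , -0.437,  0.003]), 0.25)]
middle_cup [(array([ 0.578, -0.287, -0.002]), 0.62)]
small_cup [(array([ 0.409, -0.305,  0.001]), 0.54)]
flat_block [(array([ 0.498, -0.298,  0.004]), 0.63)]
square_bar [(array([ 0.452, -0.44 ,  0.003]), 0.98)]
paint_marker [(array([0.359, 0.039, 0.005]), 0.8), (array([ 0.538, -0.056,  0.001]), 0.62)]
side [0.0634 0.6048 0.694 ] [ 0.3747 -0.7248 -0.5781] 457.4125645890762
gauge_stand [(array([ 0.545, -0.053, -0.001]), 0.95), (array([0.551, 0.022, 0.097]), 0.63)]
seat [(array([ 0.544, -0.06 ,  0.01 ]), 0.95)]
head_grip [(array([0.559, 0.111, 0.114]), 0.85)]
button_face [(array([0.536, 0.12 , 0.115]), 0.43)]
pointer_tip [(array([0.548, 0.022, 0.096]), 0.69)]
large_cup []
middle_cup [(array([ 0.576, -0.283,  0.   ]), 0.72)]
small_cup [(array([ 0.413, -0.307, -0.001]), 0.64), (array([ 0.576, -0.285, -0.003]), 0.48)]
flat_block [(array([ 0.5  , -0.297, -0.001]), 0.66)]
square_bar [(array([ 0.449, -0.434,  0.001]), 0.72)]
paint_marker [(array([0.359, 0.041, 0.002]), 0.57), (array([0.56 , 0.112, 0.113]), 0.47)]
1.2 [ 0.2587 -0.5689  0.2226] [0.9773 0.2118 0.     0.    ] 0.08736759536340091
```

View pics/t0.png

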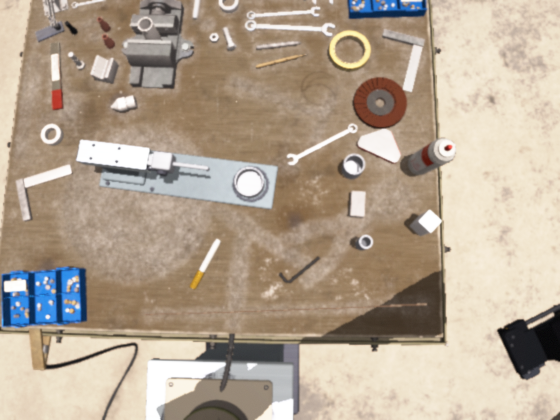

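View pics/s0.png

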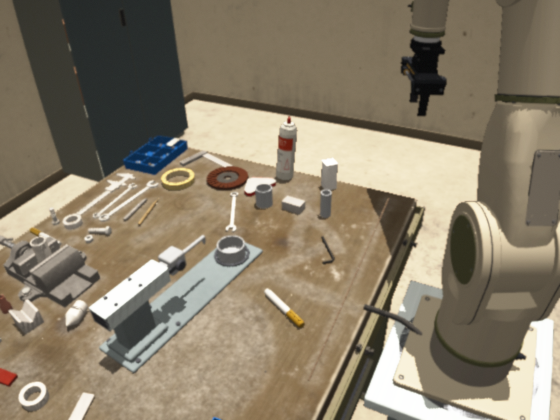

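The top view shows the large cup's rim at about (250,184), the middle cup at (353,165), the small cup at (365,242), the flat block at (357,204), the bar at (426,220) and the head at (160,162). The side view agrees. I'll refine these with rim fits and check them by overlay.

```bash
cat >> h.py <<'E'
from scipy.optimize import minimize
def circ(x,y,z,R,n=48):
    t=np.linspace(0,2*np.pi,n,endpoint=False); return np.c_[x+R*np.cos(t),y+R*np.sin(t),np.full(n,z)]
def grad(im):
    g=cv2.GaussianBlur(cv2.cvtColor(im,cv2.COLOR_RGB2GRAY).astype(np.float32),(0,0),0.7)
    return np.hypot(cv2.Sobel(g,5,1,0),cv2.Sobel(g,5,0,1))
def score(G,n,x,y,z,R):
    p=np.array([proj(n,q) for q in circ(x,y,z,R)],np.float32)
    return cv2.remap(G,p[:,0][None],p[:,1][None],1).clip(0,200).mean()
def fit(ims,x0,y0,z,R):
    out={}
    for n,im in ims.items():
        G=grad(im); best=max((score(G,n,x0+a,y0+b,z,R)+score(G,n,x0+a,y0+b,z,R-.003)*.5,x0+a,y0+b) for a in np.arange(-.01,.0101,.001) for b in np.arange(-.01,.0101,.001))
        out[n]=best
    return out
E
python3 - <<'E'
from h import *
ims={n:cv2.imread(f'pics/{n[0]}0.png')[:,:,::-1].copy() for n in('top','side')}
C={'L':(.543,-.058,.042,.032),'M':(.577,-.285,.052,.023),'S':(.411,-.306,.070,.014)}
tiles=[]
for k,(x,y,z,R) in C.items():
    f=fit(ims,x,y,z,R); print(k,{n:np.round(v,4) for n,v in f.items()})
    xm=np.mean([v[1] for v in f.values()]);ym=np.mean([v[2] for v in f.values()])
    for n in ims:
        u,v=proj(n,(xm,ym,z)); a,b=int(u)-22,int(v)-22
        t=cv2.resize(ims[n][b:b+44,a:a+44],None,fx=6,fy=6,interpolation=2)
        for zz,c in((z,(255,0,0)),({'L':.008}.get(k,0),(0,255,0))):
            for p in circ(xm,ym,zz,R): cv2.circle(t,tuple(int(q) for q in ((proj(n,p)-[a,b]+.5)*6)),1,c,-1)
        tiles.append(t)
# head tile
im=np.vstack([np.hstack(tiles[0::2]),np.hstack(tiles[1::2])]); cv2.imwrite('pics/fit.png',im[:,:,::-1])
sx,sy,yw=.543,-.058,-.11
E
```

```text
Traceback (most recent call last):
  File "h.py", line 28, in fit
    G=grad(im); best=max((score(G,n,x0+a,y0+b,z,R)+score(G,n,x0+a,y0+b,z,R-.003)*.5,x0+a,y0+b) for a in np.arange(-.01,.0101,.001) for b in np.arange(-.01,.0101,.001))
                     ~~~^^^^^^^^^^^^^^^^^^^^^^^^^^^^^^^^^^^^^^^^^^^^^^^^^^^^^^^^^^^^^^^^^^^^^^^^^^^^^^^^^^^^^^^^^^^^^^^^^^^^^^^^^^^^^^^^^^^^^^^^^^^^^^^^^^^^^^^^^^^^^^^
  File "h.py", line 28, in <genexpr>
    G=grad(im); best=max((score(G,n,x0+a,y0+b,z,R)+score(G,n,x0+a,y0+b,z,R-.003)*.5,x0+a,y0+b) for a in np.arange(-.01,.0101,.001) for b in np.arange(-.01,.0101,.001))
                          ~~~~~^^^^^^^^^^^^^^^^^^^
  File "h.py", line 23, in score
    p=np.array([proj(n,q) for q in circ(x,y,z,R)],np.float32)
                ~~~~^^^^^
  File "h.py", line 13, in proj
    m=r.camera_model(n); T=np.array(m['T']); c=T[:3,:3].T@(np.array(p)-T[:3,3])
ValueError: time passes only in moves, steps and waits
```

```bash
sed -i 's/r\.camera_model(/CM(/; s/r\.camera_model(/CM(/' h.py; sed -i '2a import functools\nCM=functools.lru_cache(lambda n:r.camera_model(n))' h.py
python3 - <<'E'
from h import *
ims={n:cv2.imread(f'pics/{n[0]}0.png')[:,:,::-1].copy() for n in('top','side')}
C={'L':(.543,-.058,.042,.032),'M':(.577,-.285,.052,.023),'S':(.411,-.306,.070,.014)}
tiles=[]
for k,(x,y,z,R) in C.items():
    f=fit(ims,x,y,z,R); print(k,{n:np.round(v,4) for n,v in f.items()})
    xm=np.mean([v[1] for v in f.values()]);ym=np.mean([v[2] for v in f.values()])
    for n in ims:
        u,v=proj(n,(xm,ym,z)); a,b=int(u)-22,int(v)-22
        t=cv2.resize(ims[n][b:b+44,a:a+44],None,fx=6,fy=6,interpolation=2)
        for zz,c in((z,(255,0,0)),({'L':.008}.get(k,0),(0,255,0))):
            for p in circ(xm,ym,zz,R): cv2.circle(t,tuple(int(q) for q in ((proj(n,p)-[a,b]+.5)*6)),1,c,-1)
        tiles.append(t)
im=np.vstack([np.hstack(tiles[0::2]),np.hstack(tiles[1::2])]); cv2.imwrite('pics/fit.png',im[:,:,::-1])
E
```

```text
L {'top': array([ 2.474465e+02,  5.400000e-01, -5.900000e-02]), 'side': array([ 2.599263e+02,  5.380000e-01, -5.300000e-02])}
M {'top': array([277.3319,   0.577 ,  -0.284 ]), 'side': array([250.4858,   0.577 ,  -0.281 ])}
S {'top': array([280.1004,   0.409 ,  -0.303 ]), 'side': array([203.2502,   0.408 ,  -0.3   ])}
```

View pics/fit.png

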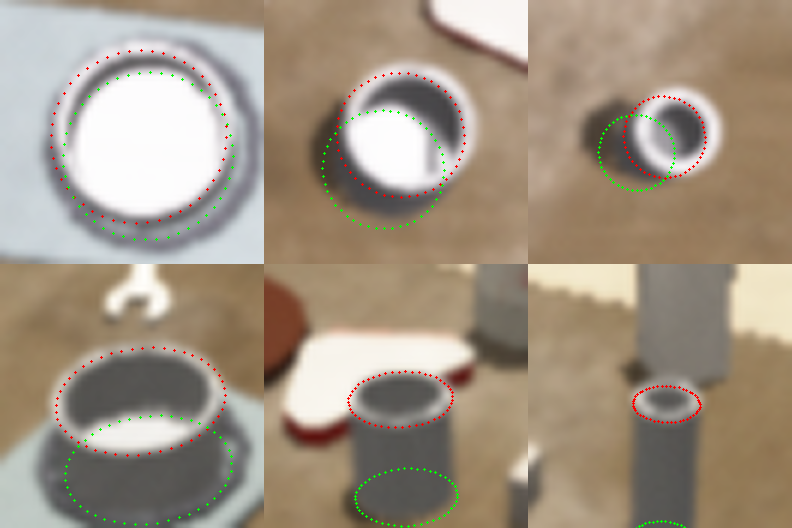

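The side rims fit well. The top fit is about 3 mm off toward +y for the middle and small cups, so I averaged the two views. Estimates: large cup (0.541,-0.057), middle cup (0.578,-0.2845), small cup (0.409,-0.304), stand yaw about -0.11. Moving above the middle cup.

Call:
{"fn": "arm_command", "kwargs": {
  "xyz": [
    [0.03, 0.028, 0],
    [0.06, 0.056, 0],
    [0.085, 0.08, 0],
    [0.11, 0.1, 0],
    [0.135, 0.12, 0],
    [0.16, 0.142, 0],
    [0.185, 0.165, 0],
    [0.21, 0.187, 0],
    [0.235, 0.21, 0],
    [0.26, 0.23, 0],
    [0.28, 0.25, 0],
    [0.3, 0.267, -0.02],
    [0.31, 0.277, -0.04],
    [0.319, 0.2845, -0.06],
    [0.3193, 0.2845, -0.07],
    [0.3193, 0.2845, -0.08],
    [0.3193, 0.2845, -0.08],
    [0.3193, 0.2845, -0.08]
  ],
  "rot": [
    [0, 0, 0.07],
    [0, 0, 0.14],
    [0, 0, 0.22],
    [0, 0, 0.3],
    [0, 0, 0.38],
    [0, 0, 0.46],
    [0, 0, 0.54],
    [0, 0, 0.62],
    [0, 0, 0.7],
    [0, 0, 0.78],
    [0, 0, 0.86],
    [0, 0, 0.94],
    [0, 0, 1.0],
    [0, 0, 1.033],
    [0, 0, 1.033],
    [0, 0, 1.033],
    [0, 0, 1.033],
    [0, 0, 1.033]
  ],
  "grip": 0.8,
  "squeeze": 10
}}

```text
time: 2.7
ee_pos: [0.5773, -0.2858, 0.143]
eef_rot: [0.746, 0.666, -0.0, 0.0]
ft_force: [-1.0, -0.2, 0.3]
width: 0.0695
grip_force: 0.0
```

Call:
{"fn": "arm_command", "kwargs": {
  "xyz": [
    [0, 0.0005, -0.02],
    [0, 0.0005, -0.04],
    [0, 0.0005, -0.06],
    [0, 0.0005, -0.075],
    [0, 0.0005, -0.085],
    [0, 0.0005, -0.095],
    [0, 0.0005, -0.102],
    [0, 0.0005, -0.1075],
    [0, 0.0005, -0.1075],
    [0, 0.0005, -0.1075]
  ],
  "rot": [
    [0, 0, 0],
    [0, 0, 0],
    [0, 0, 0],
    [0, 0, 0],
    [0, 0, 0],
    [0, 0, 0],
    [0, 0, 0],
    [0, 0, 0],
    [0, 0, 0],
    [0, 0, 0]
  ]
}}

```text
time: 3.53
ee_pos: [0.5782, -0.2841, 0.0354]
eef_rot: [0.745, 0.667, 0.0, 0.0]
ft_force: [-0.3, 0.0, -0.6]
width: 0.0699
grip_force: 0.0
```

Run:
```python
from h import *
ims={n:snap(n,n[0]+'1.png') for n in('top','side')}
s=r.read_state(); print(s['ee_pos'],s['ft_force'])
t=[]
for n,im in ims.items():
    u,v=map(int,proj(n,(.578,-.285,.04))); t.append(cv2.resize(im[v-45:v+45,u-45:u+45],None,fx=4.4,fy=4.4,interpolation=2))
cv2.imwrite('pics/m1.png',np.hstack(t)[:,:,::-1])
```

```text
[ 0.57855166 -0.28411768  0.03587464] [ 0.07535697 -0.21089422 -0.07963232]
```

View pics/m1.png

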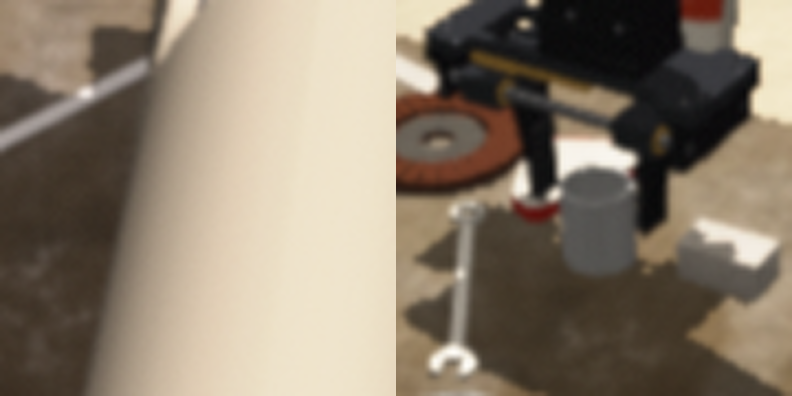

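The top view is blocked by the arm. In the side view the cup stands between the fingers. Closing and lifting slightly.

Call:
{"fn": "arm_command", "kwargs": {
  "xyz": [
    [0, 0, 0],
    [0, 0, 0],
    [0, 0, 0],
    [0, 0, 0],
    [0, 0, 0],
    [0, 0, 0],
    [0, 0, 0],
    [0, 0, 0],
    [0, 0, 0.005],
    [0, 0, 0.015],
    [0, 0, 0.03],
    [0, 0, 0.045],
    [0, 0, 0.06],
    [0, 0, 0.07],
    [0, 0, 0.07]
  ],
  "rot": [
    [0, 0, 0],
    [0, 0, 0],
    [0, 0, 0],
    [0, 0, 0],
    [0, 0, 0],
    [0, 0, 0],
    [0, 0, 0],
    [0, 0, 0],
    [0, 0, 0],
    [0, 0, 0],
    [0, 0, 0],
    [0, 0, 0],
    [0, 0, 0],
    [0, 0, 0],
    [0, 0, 0]
  ],
  "grip": 0.3,
  "squeeze": 15
}}

```text
time: 4.88
ee_pos: [0.5793, -0.2844, 0.1081]
eef_rot: [0.745, 0.667, 0.001, 0.002]
ft_force: [0.6, -0.4, -0.4]
width: 0.0459
grip_force: 15.0
```

Call:
{"fn": "arm_command", "kwargs": {
  "xyz": [
    [-0.002, 0.012, 0.005],
    [-0.006, 0.035, 0.01],
    [-0.0105, 0.065, 0.01],
    [-0.015, 0.095, 0.01],
    [-0.02, 0.125, 0.01],
    [-0.025, 0.153, 0.01],
    [-0.03, 0.178, 0.01],
    [-0.033, 0.2, 0.01],
    [-0.035, 0.215, 0.01],
    [-0.0365, 0.224, 0.01],
    [-0.0375, 0.2285, 0.01],
    [-0.0375, 0.2285, 0.01],
    [-0.0375, 0.2285, 0.01],
    [-0.0375, 0.2285, 0.01]
  ],
  "rot": [
    [0, 0, 0],
    [0, 0, 0],
    [0, 0, 0],
    [0, 0, 0],
    [0, 0, 0],
    [0, 0, 0],
    [0, 0, 0],
    [0, 0, 0],
    [0, 0, 0],
    [0, 0, 0],
    [0, 0, 0],
    [0, 0, 0],
    [0, 0, 0],
    [0, 0, 0]
  ]
}}

```text
time: 6.05
ee_pos: [0.5405, -0.0567, 0.1149]
eef_rot: [0.746, 0.666, -0.0, 0.0]
ft_force: [0.4, 0.3, -1.1]
width: 0.0461
grip_force: 15.0
```

Run:
```python
from h import *
im=snap('side','s2.png'); s=r.read_state(); print(s['ee_pos'],s['ft_force'])
x,y,z=s['ee_pos']; G={'side':im}
print('M rim',fit(G,x,y,z+.0165,.023),'L rim',fit(G,.541,-.057,.042,.032))
n='side'; u,v=map(int,proj(n,(.54,-.057,.07))); t=cv2.resize(im[v-45:v+45,u-45:u+45],None,fx=6,fy=6,interpolation=2)
f=fit(G,x,y,z+.0165,.023)['side']; g=fit(G,.541,-.057,.042,.032)['side']
for P,c in((circ(f[1],f[2],z+.0165,.023),(255,0,0)),(circ(f[1],f[2],z-.0355,.023),(255,255,0)),(circ(g[1],g[2],.042,.032),(0,255,0))):
    for p in P: cv2.circle(t,tuple(int(q) for q in ((proj(n,p)-[u-45,v-45]+.5)*6)),1,c,-1)
cv2.imwrite('pics/m2.png',t[:,:,::-1])
```

```text
[ 0.54053747 -0.05666159  0.11488697] [ 0.62006984  0.46569552 -1.19172881]
M rim {'side': (np.float32(189.10364), np.float64(0.5485374729716347), np.float64(-0.05166158524126924))} L rim {'side': (np.float32(203.62766), np.float64(0.539), np.float64(-0.06000000000000001))}
```

View pics/m2.png

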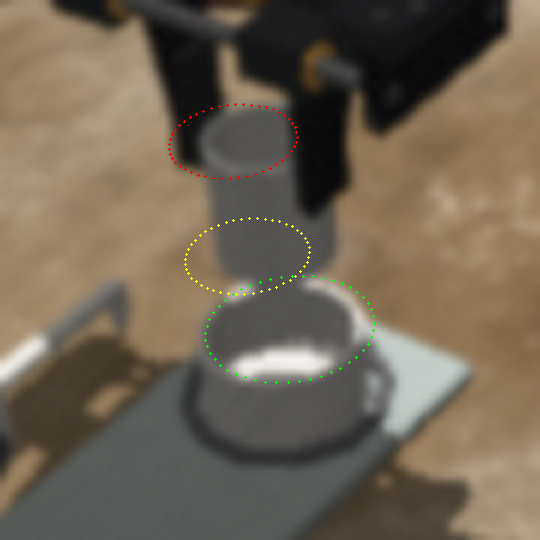

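The middle cup hangs over the large one. Its bottom centre is at about (277,245) in the crop and the large rim's centre at about (287,328). Checking those two against their projections.

Run:
```python
from h import *
n='side'; u,v=map(int,proj(n,(.54,-.057,.07))); o=np.array([u-45,v-45])
for p in [(.5405,-.0567,.0794),(.5505,-.0567,.0794),(.5405,-.0467,.0794),(.5405,-.0567,.042),(.539,-.06,.042)]: print(p,((proj(n,p)-o+.5)*6).round(1))
for z,q in((.0794,(277,245)),(.042,(287,328))): print(ray(n,*(np.array(q)/6+o-.5),z).round(4))
```

```text
(0.5405, -0.0567, 0.0794) [273.  253.7]
(0.5505, -0.0567, 0.0794) [250.1 246.9]
(0.5405, -0.0467, 0.0794) [258.7 268.8]
(0.5405, -0.0567, 0.042) [282.3 332.2]
(0.539, -0.06, 0.042) [290.2 328.2]
[ 0.5419 -0.0619  0.0794]
[ 0.5402 -0.0596  0.042 ]
```

Call:
{"fn": "arm_command", "kwargs": {
  "xyz": [
    [-0.001, 0.002, -0.005],
    [-0.001, 0.002, -0.015],
    [-0.001, 0.002, -0.025],
    [-0.001, 0.002, -0.033],
    [-0.001, 0.002, -0.039],
    [-0.001, 0.002, -0.045],
    [-0.001, 0.002, -0.05],
    [-0.001, 0.002, -0.054],
    [-0.001, 0.002, -0.058],
    [-0.001, 0.002, -0.061],
    [-0.001, 0.002, -0.0635],
    [-0.001, 0.002, -0.0655],
    [-0.001, 0.002, -0.0655],
    [-0.001, 0.002, -0.0655]
  ],
  "rot": [
    [0, 0, 0],
    [0, 0, 0],
    [0, 0, 0],
    [0, 0, 0],
    [0, 0, 0],
    [0, 0, 0],
    [0, 0, 0],
    [0, 0, 0],
    [0, 0, 0],
    [0, 0, 0],
    [0, 0, 0],
    [0, 0, 0],
    [0, 0, 0],
    [0, 0, 0]
  ]
}}

```text
time: 7.27
ee_pos: [0.5396, -0.0534, 0.0496]
eef_rot: [0.745, 0.667, 0.0, 0.0]
ft_force: [0.1, -0.4, -0.8]
width: 0.0462
grip_force: 15.0
```

Call:
{"fn": "arm_command", "kwargs": {
  "xyz": [
    [0, -0.001, -0.001],
    [0, -0.001, -0.002],
    [0, -0.001, -0.003],
    [0, -0.001, -0.0035],
    [0, -0.001, -0.0035],
    [0, -0.001, -0.0035]
  ],
  "rot": [
    [0, 0, 0],
    [0, 0, 0],
    [0, 0, 0],
    [0, 0, 0],
    [0, 0, 0],
    [0, 0, 0]
  ]
}}

```text
time: 7.77
ee_pos: [0.5396, -0.0545, 0.0462]
eef_rot: [0.745, 0.667, 0.0, 0.0]
ft_force: [-1.1, -0.1, 1.4]
width: 0.0461
grip_force: 15.0
```

Call:
{"fn": "arm_command", "kwargs": {
  "xyz": [
    [0, 0, 0],
    [0, 0, 0],
    [0, 0, 0],
    [0, 0, 0],
    [0, 0, 0.005],
    [0, 0, 0.015],
    [0, 0, 0.035],
    [0, 0, 0.06],
    [0, -0.01, 0.085],
    [0, -0.03, 0.1],
    [-0.01, -0.06, 0.1],
    [-0.02, -0.09, 0.1],
    [-0.03, -0.12, 0.1],
    [-0.045, -0.15, 0.1],
    [-0.065, -0.175, 0.1],
    [-0.085, -0.2, 0.1],
    [-0.105, -0.22, 0.1],
    [-0.12, -0.235, 0.1],
    [-0.128, -0.245, 0.1],
    [-0.1305, -0.2495, 0.1]
  ],
  "rot": [
    [0, 0, 0],
    [0, 0, 0],
    [0, 0, 0],
    [0, 0, 0],
    [0, 0, 0],
    [0, 0, 0],
    [0, 0, 0],
    [0, 0, 0],
    [0, 0, 0],
    [0, 0, 0],
    [0, 0, 0],
    [0, 0, 0],
    [0, 0, 0],
    [0, 0, 0],
    [0, 0, 0],
    [0, 0, 0],
    [0, 0, 0],
    [0, 0, 0],
    [0, 0, 0],
    [0, 0, 0]
  ],
  "grip": 0.68
}}

```text
time: 9.43
ee_pos: [0.4076, -0.3059, 0.1471]
eef_rot: [0.746, 0.666, -0.0, 0.001]
ft_force: [0.3, -0.1, -0.3]
width: 0.0595
grip_force: 0.0
```

Run:
```python
from h import *
ims={n:snap(n,n[0]+'3.png') for n in('top','side')}
s=r.read_state(); print(s['ee_pos'],s['ft_force'],s['width'])
for n in ims:
  for l in('middle_cup','large_cup','small_cup'): print(n,l,[(w(n,d['at']).round(3),round(d['conf'],2)) for d in r.spot_point(l,n)[:2]])
t=[]
for n,p in (('side',(.54,-.057,.05)),('top',(.54,-.057,.05)),('side',(.409,-.304,.07))):
    im=ims[n]; u,v=map(int,proj(n,p)); t.append(cv2.resize(im[v-30:v+30,u-30:u+30],(266,266),interpolation=2))
cv2.imwrite('pics/m3.png',np.hstack(t)[:,:,::-1])
```

```text
[ 0.40902052 -0.30451682  0.14680096] [-0.2232885  -0.46712913  0.05506507] 0.05922682054398167
top middle_cup [(array([ 0.535, -0.055,  0.011]), 0.96), (array([ 0.541, -0.056, -0.001]), 0.56)]
top large_cup [(array([ 0.54 , -0.056,  0.011]), 0.81)]
top small_cup [(array([ 0.541, -0.056,  0.013]), 0.71)]
side middle_cup [(array([ 0.538, -0.055,  0.012]), 0.62)]
side large_cup [(array([ 0.543, -0.056,  0.006]), 0.85), (array([0.36 , 0.043, 0.001]), 0.19)]
side small_cup [(array([ 0.413, -0.306, -0.002]), 0.52)]
```

View pics/m3.png

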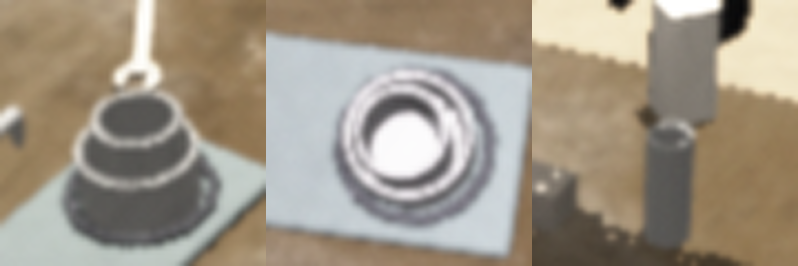

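The middle cup is fully nested, with concentric rims in both views and z about 0.0115. The small cup stands upright under the gripper. Descending.

Call:
{"fn": "arm_command", "kwargs": {
  "xyz": [
    [0, -0.0005, -0.02],
    [0, -0.0005, -0.04],
    [0, -0.0005, -0.055],
    [0, -0.0005, -0.068],
    [0, -0.0005, -0.078],
    [0, -0.0005, -0.086],
    [0, -0.0005, -0.091],
    [0, -0.0005, -0.0935],
    [0, -0.0005, -0.0935],
    [0, -0.0005, -0.0935]
  ],
  "rot": [
    [0, 0, 0],
    [0, 0, 0],
    [0, 0, 0],
    [0, 0, 0],
    [0, 0, 0],
    [0, 0, 0],
    [0, 0, 0],
    [0, 0, 0],
    [0, 0, 0],
    [0, 0, 0]
  ]
}}

```text
time: 10.67
ee_pos: [0.4093, -0.3046, 0.053]
eef_rot: [0.745, 0.667, 0.0, 0.0]
ft_force: [0.2, 0.0, -0.1]
width: 0.0591
grip_force: 0.0
```

Call:
{"fn": "arm_command", "kwargs": {
  "xyz": [
    [0, 0, 0],
    [0, 0, 0],
    [0, 0, 0],
    [0, 0, 0],
    [0, 0, 0],
    [0, 0, 0],
    [0, 0, 0],
    [0, 0, 0],
    [0, 0, 0],
    [0, 0, 0],
    [0, 0, 0],
    [0, 0, 0],
    [0, 0, 0]
  ],
  "rot": [
    [0, 0, 0],
    [0, 0, 0],
    [0, 0, 0],
    [0, 0, 0],
    [0, 0, 0],
    [0, 0, 0],
    [0, 0, 0],
    [0, 0, 0],
    [0, 0, 0],
    [0, 0, 0],
    [0, 0, 0],
    [0, 0, 0],
    [0, 0, 0]
  ],
  "grip": 0.15,
  "squeeze": 10
}}

```text
time: 11.75
ee_pos: [0.4091, -0.3044, 0.0526]
eef_rot: [0.745, 0.667, 0.0, 0.0]
ft_force: [0.7, -1.2, -0.0]
width: 0.0277
grip_force: 10.0
```

Call:
{"fn": "arm_command", "kwargs": {
  "xyz": [
    [0, 0, 0.004],
    [0, 0, 0.015],
    [0, 0, 0.035],
    [0, 0, 0.06],
    [0.004, 0.008, 0.08],
    [0.012, 0.023, 0.092],
    [0.023, 0.045, 0.095],
    [0.036, 0.07, 0.095],
    [0.05, 0.097, 0.095],
    [0.064, 0.123, 0.095],
    [0.078, 0.15, 0.095],
    [0.092, 0.177, 0.095],
    [0.105, 0.202, 0.095],
    [0.116, 0.222, 0.095],
    [0.124, 0.237, 0.095],
    [0.129, 0.246, 0.095],
    [0.1305, 0.25, 0.095],
    [0.1305, 0.25, 0.095],
    [0.1305, 0.25, 0.095],
    [0.1305, 0.25, 0.095]
  ],
  "rot": [
    [0, 0, 0],
    [0, 0, 0],
    [0, 0, 0],
    [0, 0, 0],
    [0, 0, 0],
    [0, 0, 0],
    [0, 0, 0],
    [0, 0, 0],
    [0, 0, 0],
    [0, 0, 0],
    [0, 0, 0],
    [0, 0, 0],
    [0, 0, 0],
    [0, 0, 0],
    [0, 0, 0],
    [0, 0, 0],
    [0, 0, 0],
    [0, 0, 0],
    [0, 0, 0],
    [0, 0, 0]
  ]
}}

```text
time: 13.42
ee_pos: [0.5391, -0.0559, 0.1476]
eef_rot: [0.746, 0.666, -0.0, 0.0]
ft_force: [-0.3, -0.6, -0.5]
width: 0.0278
grip_force: 10.0
```

Run:
```python
from h import *
im=snap('side','s4.png'); s=r.read_state(); print(s['ee_pos'],s['ft_force'],s['width'])
x,y,z=s['ee_pos']; n='side'; u,v=map(int,proj(n,(.54,-.057,.08))); o=np.array([u-40,v-40])
t=cv2.resize(im[v-40:v+40,u-40:u+40],None,fx=7,fy=7,interpolation=2)
for P,c in((circ(x,y,z-.0525,.014),(255,0,0)),(circ(.5396,-.0545,.063,.023),(0,255,0))):
    for p in P: cv2.circle(t,tuple(int(q) for q in ((proj(n,p)-o+.5)*7)),1,c,-1)
cv2.imwrite('pics/m4.png',t[:,:,::-1])
```

```text
[ 0.53913578 -0.05586499  0.1475942 ] [ 0.30685537  0.69642774 -0.95870434] 0.02807967457842907
```

View pics/m4.png

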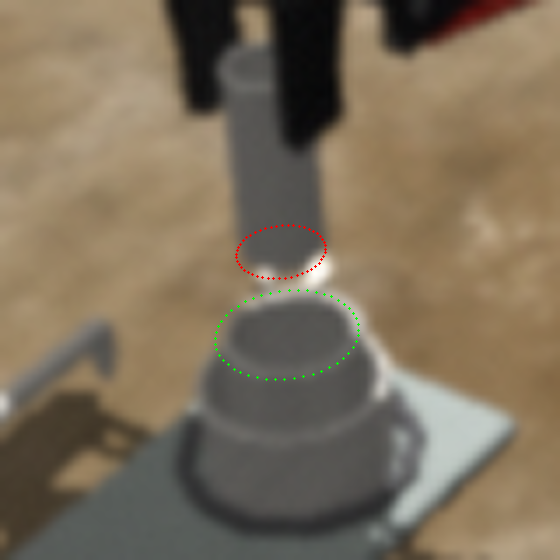

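The small cup's bottom is at about (280,244) in the crop and the middle rim at about (291,332). That puts it within about 3 mm of centre, so I'll correct by 1.5 mm and lower.

Call:
{"fn": "arm_command", "kwargs": {
  "xyz": [
    [-0.0015, 0.0015, -0.006],
    [-0.0015, 0.0015, -0.014],
    [-0.0015, 0.0015, -0.021],
    [-0.0015, 0.0015, -0.027],
    [-0.0015, 0.0015, -0.033],
    [-0.0015, 0.0015, -0.04],
    [-0.0015, 0.0015, -0.047],
    [-0.0015, 0.0015, -0.054],
    [-0.0015, 0.0015, -0.06],
    [-0.0015, 0.0015, -0.066],
    [-0.0015, 0.0015, -0.07],
    [-0.0015, 0.0015, -0.074],
    [-0.0015, 0.0015, -0.0765],
    [-0.0015, 0.0015, -0.078],
    [-0.0015, 0.0015, -0.078],
    [-0.0015, 0.0015, -0.078]
  ],
  "rot": [
    [0, 0, 0],
    [0, 0, 0],
    [0, 0, 0],
    [0, 0, 0],
    [0, 0, 0],
    [0, 0, 0],
    [0, 0, 0],
    [0, 0, 0],
    [0, 0, 0],
    [0, 0, 0],
    [0, 0, 0],
    [0, 0, 0],
    [0, 0, 0],
    [0, 0, 0],
    [0, 0, 0],
    [0, 0, 0]
  ]
}}

```text
time: 14.8
ee_pos: [0.5381, -0.053, 0.0697]
eef_rot: [0.745, 0.667, 0.0, 0.0]
ft_force: [-0.5, -0.1, -0.1]
width: 0.0274
grip_force: 10.0
```

Call:
{"fn": "arm_command", "kwargs": {
  "xyz": [
    [0, -0.001, -0.001],
    [0, -0.001, -0.002],
    [0, -0.001, -0.003],
    [0, -0.001, -0.003],
    [0, -0.001, -0.003],
    [0, -0.001, -0.003]
  ],
  "rot": [
    [0, 0, 0],
    [0, 0, 0],
    [0, 0, 0],
    [0, 0, 0],
    [0, 0, 0],
    [0, 0, 0]
  ]
}}

```text
time: 15.3
ee_pos: [0.5382, -0.0539, 0.0667]
eef_rot: [0.745, 0.667, 0.0, 0.0]
ft_force: [0.3, -0.7, 0.6]
width: 0.0277
grip_force: 10.0
```

Call:
{"fn": "arm_command", "kwargs": {
  "xyz": [
    [0, 0, 0],
    [0, 0, 0],
    [0, 0, 0],
    [0, 0, 0],
    [0, 0, 0.004],
    [0, 0, 0.012],
    [0, 0, 0.025],
    [0, 0, 0.045],
    [0, 0, 0.07],
    [0, -0.02, 0.1],
    [0, -0.05, 0.125],
    [0, -0.08, 0.13],
    [0, -0.1, 0.13],
    [0, -0.11, 0.13],
    [0, -0.11, 0.13]
  ],
  "rot": [
    [0, 0, 0],
    [0, 0, 0],
    [0, 0, 0],
    [0, 0, 0],
    [0, 0, 0],
    [0, 0, 0],
    [0, 0, 0],
    [0, 0, 0],
    [0, 0, 0],
    [0, 0, 0],
    [0, 0, 0],
    [0, 0, 0],
    [0, 0, 0],
    [0, 0, 0],
    [0, 0, 0]
  ],
  "grip": 0.75
}}

```text
time: 16.55
ee_pos: [0.5378, -0.1663, 0.1972]
eef_rot: [0.746, 0.665, -0.0, 0.0]
ft_force: [-0.3, -0.5, 0.5]
width: 0.0654
grip_force: 0.0
```

Run:
```python
from h import *
np.set_printoptions(precision=4,suppress=True)
ims={n:snap(n,n[0]+'5.png') for n in('top','side')}
s=r.read_state(); print(s['ee_pos'],s['width'])
for n in ims:
  for l in('seat','small_cup','middle_cup','head_grip','pointer_tip','button_face'): print(n,l,[(w(n,d['at']).round(3),round(d['conf'],2)) for d in r.spot_point(l,n)[:1]])
sx,sy,a=.5405,-.0565,.11
ey=np.array([np.sin(a),np.cos(a)]); ex=np.array([np.cos(a),-np.sin(a)])
P=lambda X,Y,Z:(*(np.array([sx,sy])+X*ex+Y*ey),Z)
t=[]
for n,im in ims.items():
    u,v=map(int,proj(n,P(0,130,.1) if 0 else P(0,.12,.1))); o=np.array([u-50,v-50])
    q=cv2.resize(im[v-50:v+50,u-50:u+50],(400,400),interpolation=2)
    for poly,c in(([P(-.018,.15,.135),P(.018,.15,.135),P(.018,.19,.135),P(-.018,.19,.135)],(255,0,0)),([P(-.022,.2,.132),P(.022,.2,.132),P(.022,.35,.132),P(-.022,.35,.132)],(0,255,0)),([P(-.05,-.055,.008),P(.05,-.055,.008),P(.05,.35,.008),P(-.05,.35,.008)],(255,255,0)),([P(0,.08,.095),P(0,.08,.115)],(255,0,255)),(circ(*P(0,0,.084),.014),(0,255,255))):
        cv2.polylines(q,[np.array([(proj(n,p)-o+.5)*4 for p in poly],np.int32)],True,c,1)
    t.append(q)
cv2.imwrite('pics/m5.png',np.hstack(t)[:,:,::-1])
```

```text
[ 0.5381 -0.1625  0.1967] 0.06571819660610544
top seat []
top small_cup []
top middle_cup []
top head_grip [(array([0.565, 0.11 , 0.112]), 0.98)]
top pointer_tip [(array([0.549, 0.021, 0.096]), 0.81)]
top button_face [(array([0.539, 0.115, 0.116]), 0.56)]
side seat [(array([ 0.453, -0.433, -0.004]), 0.61)]
side small_cup [(array([ 0.54 , -0.056,  0.012]), 0.47)]
side middle_cup [(array([ 0.54 , -0.054,  0.009]), 0.73)]
side head_grip [(array([0.561, 0.111, 0.115]), 0.93)]
side pointer_tip [(array([0.549, 0.019, 0.095]), 0.97)]
side button_face [(array([0.539, 0.118, 0.115]), 0.62)]
```

View pics/m5.png

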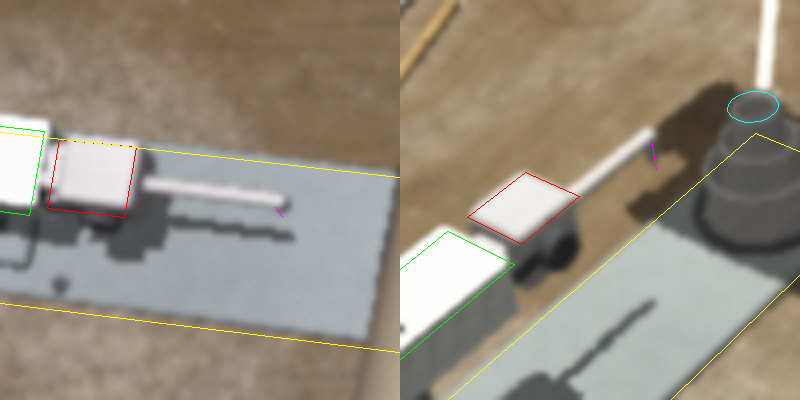

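Both cups are nested; the small rim matches its predicted circle at z 0.084. The stand model lines up with the side view, and the top view is within about 3 mm. The head is at about (0.5605,0.1125). Moving over it.

Call:
{"fn": "arm_command", "kwargs": {
  "xyz": [
    [0.001, 0.012, 0],
    [0.003, 0.035, 0],
    [0.006, 0.065, 0],
    [0.008, 0.095, 0],
    [0.01, 0.125, 0],
    [0.0125, 0.155, 0],
    [0.015, 0.185, 0],
    [0.0175, 0.212, 0],
    [0.02, 0.237, 0],
    [0.0215, 0.257, 0],
    [0.0225, 0.27, 0],
    [0.0225, 0.277, 0],
    [0.0225, 0.277, -0.01],
    [0.0225, 0.277, -0.025],
    [0.0225, 0.277, -0.035],
    [0.0225, 0.277, -0.045],
    [0.0225, 0.277, -0.05],
    [0.0225, 0.277, -0.05],
    [0.0225, 0.277, -0.05]
  ],
  "rot": [
    [0, 0, 0],
    [0, 0, 0],
    [0, 0, 0],
    [0, 0, 0],
    [0, 0, 0],
    [0, 0, 0],
    [0, 0, 0],
    [0, 0, 0],
    [0, 0, 0],
    [0, 0, 0],
    [0, 0, 0],
    [0, 0, 0],
    [0, 0, 0],
    [0, 0, 0],
    [0, 0, 0],
    [0, 0, 0],
    [0, 0, 0],
    [0, 0, 0],
    [0, 0, 0]
  ]
}}

```text
time: 18.83
ee_pos: [0.5606, 0.1128, 0.1466]
eef_rot: [0.745, 0.667, -0.0, -0.0]
ft_force: [0.5, 0.3, -0.4]
width: 0.0649
grip_force: 0.0
```

Run:
```python
from h import *
s=r.read_state(); print(s['ee_pos'],s['ft_force'],s['width'])
im=snap('side','s6.png'); n='side'
u,v=map(int,proj(n,(.56,.10,.12))); cv2.imwrite('pics/m6.png',cv2.resize(im[v-60:v+60,u-60:u+60],(560,560),interpolation=2)[:,:,::-1])
```

```text
[0.56056734 0.11279348 0.14656129] [ 0.52508088  0.27413166 -0.43398289] 0.0648790778761529
```

View pics/m6.png

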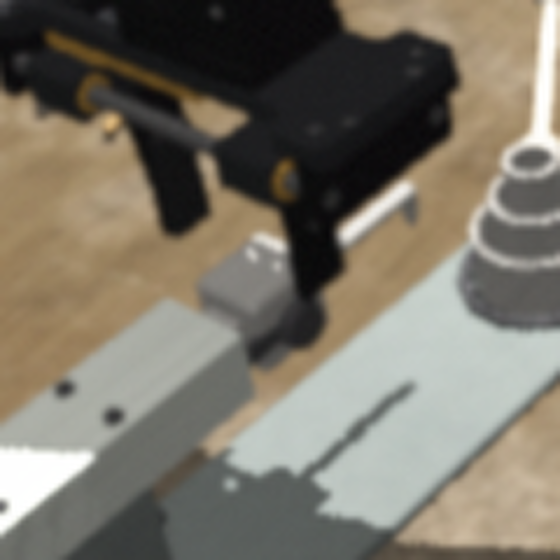

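The fingers straddle the head, and the near finger lines up with the button. Opening wider and descending.

Call:
{"fn": "arm_command", "kwargs": {
  "xyz": [
    [0, 0, 0],
    [0, 0, 0],
    [0, 0, 0],
    [0, 0, -0.007],
    [0, 0, -0.015],
    [0, 0, -0.025],
    [0, 0, -0.034],
    [0, 0, -0.042],
    [0, 0, -0.048],
    [0, 0, -0.0505],
    [0, 0, -0.0505],
    [0, 0, -0.0505]
  ],
  "rot": [
    [0, 0, 0],
    [0, 0, 0],
    [0, 0, 0],
    [0, 0, 0],
    [0, 0, 0],
    [0, 0, 0],
    [0, 0, 0],
    [0, 0, 0],
    [0, 0, 0],
    [0, 0, 0],
    [0, 0, 0],
    [0, 0, 0]
  ],
  "grip": 0.92
}}

```text
time: 19.88
ee_pos: [0.5607, 0.1132, 0.0962]
eef_rot: [0.745, 0.667, 0.0, 0.0]
ft_force: [-0.1, -0.7, -0.6]
width: 0.0798
grip_force: 0.0
```

Call:
{"fn": "arm_command", "kwargs": {
  "xyz": [
    [0, 0, 0],
    [0, 0, 0],
    [0, 0, 0],
    [0, 0, 0],
    [0, 0, 0],
    [0, 0, 0],
    [0, 0, 0],
    [0, 0, 0],
    [0, 0, 0],
    [0, 0, 0],
    [0, 0, 0],
    [0, 0, 0]
  ],
  "rot": [
    [0, 0, 0],
    [0, 0, 0],
    [0, 0, 0],
    [0, 0, 0],
    [0, 0, 0],
    [0, 0, 0],
    [0, 0, 0],
    [0, 0, 0],
    [0, 0, 0],
    [0, 0, 0],
    [0, 0, 0],
    [0, 0, 0]
  ],
  "grip": 0.3,
  "squeeze": 25
}}

```text
time: 20.88
ee_pos: [0.5637, 0.1118, 0.0962]
eef_rot: [0.746, 0.666, 0.002, 0.002]
ft_force: [17.7, -0.9, -11.9]
width: 0.0367
grip_force: 25.0
```

The button is pressed (width 36.7 mm). The head sits about 3.5 mm further in +x, so I'll recentre to shed the side force.

Call:
{"fn": "arm_command", "kwargs": {
  "xyz": [
    [0.001, 0, 0],
    [0.002, 0, 0],
    [0.003, 0, 0],
    [0.0035, 0, 0],
    [0.0035, 0, 0],
    [0.0035, 0, 0]
  ],
  "rot": [
    [0, 0, 0],
    [0, 0, 0],
    [0, 0, 0],
    [0, 0, 0],
    [0, 0, 0],
    [0, 0, 0]
  ]
}}

```text
time: 21.38
ee_pos: [0.5638, 0.1127, 0.0962]
eef_rot: [0.745, 0.667, -0.0, 0.0]
ft_force: [-2.7, -2.4, 3.2]
width: 0.0363
grip_force: 25.0
```

Call:
{"fn": "arm_command", "kwargs": {
  "xyz": [
    [-0.0003, -0.003, 0],
    [-0.0009, -0.008, 0],
    [-0.0016, -0.014, 0],
    [-0.0024, -0.02, 0],
    [-0.003, -0.026, 0],
    [-0.0037, -0.032, 0],
    [-0.0042, -0.037, 0],
    [-0.0046, -0.0395, 0],
    [-0.0046, -0.0397, 0],
    [-0.0046, -0.0397, 0]
  ],
  "rot": [
    [0, 0, 0],
    [0, 0, 0],
    [0, 0, 0],
    [0, 0, 0],
    [0, 0, 0],
    [0, 0, 0],
    [0, 0, 0],
    [0, 0, 0],
    [0, 0, 0],
    [0, 0, 0]
  ]
}}

```text
time: 22.22
ee_pos: [0.5589, 0.0728, 0.0961]
eef_rot: [0.745, 0.667, -0.0, -0.0]
ft_force: [-5.7, 2.8, 4.5]
width: 0.0368
grip_force: 25.0
```

Call:
{"fn": "arm_command", "kwargs": {
  "xyz": [
    [-0.0006, -0.003, 0],
    [-0.0014, -0.008, 0],
    [-0.0022, -0.014, 0],
    [-0.003, -0.02, 0],
    [-0.0037, -0.026, 0],
    [-0.0045, -0.032, 0],
    [-0.0051, -0.037, 0],
    [-0.0054, -0.0395, 0],
    [-0.0054, -0.0397, 0],
    [-0.0054, -0.0397, 0],
    [-0.0054, -0.0397, 0]
  ],
  "rot": [
    [0, 0, 0],
    [0, 0, 0],
    [0, 0, 0],
    [0, 0, 0],
    [0, 0, 0],
    [0, 0, 0],
    [0, 0, 0],
    [0, 0, 0],
    [0, 0, 0],
    [0, 0, 0],
    [0, 0, 0]
  ]
}}

```text
time: 23.13
ee_pos: [0.5539, 0.0332, 0.0961]
eef_rot: [0.745, 0.667, -0.0, 0.0]
ft_force: [-2.5, 3.6, 3.4]
width: 0.0366
grip_force: 25.0
```

Run:
```python
from h import *
im=snap('side','s7.png'); im2=snap('top','t7.png'); n='side'
s=r.read_state(); print(s['time'],s['ee_pos'],s['ft_force'],s['width'],s['grip_force'])
for l in('pointer_tip','head_grip','small_cup','middle_cup','large_cup'): print(l,[(w(n,d['at']).round(3),round(d['conf'],2)) for d in r.spot_point(l,n)[:1]])
u,v=map(int,proj(n,(.562,.10,.12))); a=cv2.resize(im[v-50:v+50,u-50:u+50],(600,600),interpolation=2)
cv2.imwrite('pics/m7.png',a[:,:,::-1])
```

```text
23.2333 [0.55395825 0.03342242 0.09613658] [-3.31614313  3.30129786  3.79338503] 0.03672326958708159 24.974768017418683
pointer_tip []
head_grip [(array([0.549, 0.03 , 0.114]), 0.94)]
small_cup [(array([0.536, 0.042, 0.116]), 0.74)]
middle_cup [(array([ 0.537, -0.054,  0.01 ]), 0.58)]
large_cup [(array([ 0.545, -0.06 ,  0.006]), 0.76)]
```

View pics/m7.png

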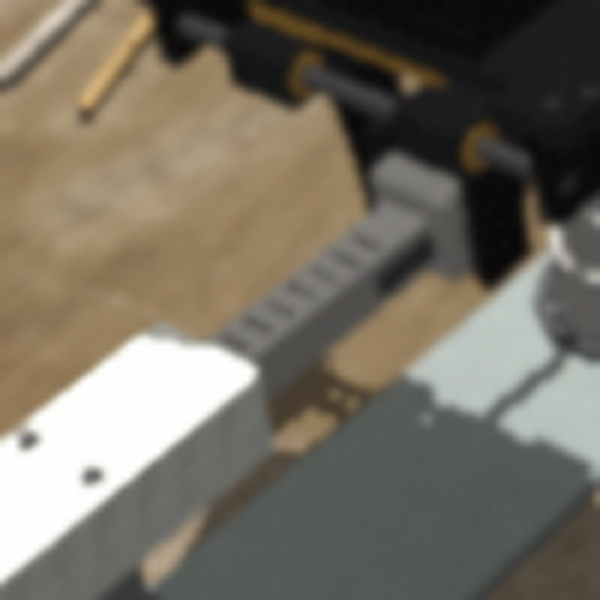

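The broad mark is at the sleeve mouth (about (232,338)), the measured draw is 80.0 mm and the cups are still nested. Holding briefly, then handing in.

Call:
{"fn": "arm_command", "kwargs": {
  "xyz": [
    [0, 0, 0],
    [0, 0, 0],
    [0, 0, 0],
    [0, 0, 0],
    [0, 0, 0],
    [0, 0, 0],
    [0, 0, 0],
    [0, 0, 0]
  ],
  "rot": [
    [0, 0, 0],
    [0, 0, 0],
    [0, 0, 0],
    [0, 0, 0],
    [0, 0, 0],
    [0, 0, 0],
    [0, 0, 0],
    [0, 0, 0]
  ]
}}

```text
time: 24.15
ee_pos: [0.554, 0.0335, 0.0961]
eef_rot: [0.745, 0.667, -0.0, -0.0]
ft_force: [-3.6, 4.0, 3.6]
width: 0.0367
grip_force: 25.0
```

```bash
python3 -c "
from bench import r
s=r.read_state(); print(s['ee_pos'],s['width'],s['grip_force']); print(r.close_job())"
```

```text
[0.55396353 0.03350799 0.09612111] 0.036655816067618634 24.975738041102886
the job is handed in; nothing more can be done
None
```

I nested all three cups on the seat, drew the arm out to its 80 mm mark (79.8 mm by tool travel) and handed the job in at about 24 s with the grip still holding it; no verdict came back.

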